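# Shut the case that holds the finished roller

## Robot

A 6-joint arm with a two-finger parallel gripper is mounted at the origin on the work surface. World frame = base frame: x ahead of the robot, y to its left, z up, the work surface at z = 0. Lengths are in m, angles in rad, forces in N, time in s.
With the tool pointing down it reaches from about 0.3 to 0.875 m from the base axis. Payload 6.4 kg.
Tool frame: the origin (TCP) lies midway between the tips of the shut fingers; the grasp point (between the pads) lies 19 mm behind it; z points along the fingers, y is the direction in which the jaws open and shut (so a half turn about z gives the same grasp; the last joint's range is limited). The gripper opens to 85 mm and grips with 20 to 120 N. Pads are 22 mm wide; open, the fingers measure 114 mm over their backs; the gripper's body (76 mm by 85 mm) begins 54 mm behind the grasp point. The pads swing forward as they close: fully open they stand 13 mm farther back than shut.
Start: joints at [-1.534, 0.181, 1.607, -0, 1.354, -0.206], TCP at [0.138, -0.558, 0.231] pointing down, gripper open.
Joint ranges: [-2.99, 2.99], [-0.89, 2.07], [0.3, 2.58], [-1.14, 4.28], [0, 2.63], [-3.12, 3.12]. Speed limits (rad/s): [2.57, 2.57, 3.01, 3.14, 3.14, 3.14].

## Interface

Orientations are given as a unit quaternion [w, x, y, z].
In Python, from bench import ctrl, optics, ticket gives the robot as it stands. The module is installed in compiled form; this text tells all that it offers.
- The arm moves only by the tool step_arm, never from a script. Its argument "targets" is text: rows parted by semicolons, each of 6 numbers parted by spaces: the shift along the tool's x, y, z in mm, then the turn, a rotation vector about the tool's x, y, z in rad. In form: dx dy dz rx ry rz; .... A call has 1 to 8 rows; each row is the pose to reach, as a shift and turn from the pose commanded when the call began, along the tool's axes at that moment; what a row does not reach only later rows make up. A row lasts 1/8 s, in which the tool goes at most 62.5 mm and 10.7 degrees, less where a joint would pass 70% of its speed; a pose out of reach is approached as far as the arm can. A call with a gripper value outside its range is refused whole. "grip" is the opening in per cent of the stroke, from 0 (shut) to 100 (fully open), set as the call begins (left out, the last holds). The fingers move at their own pace and stop on an object; the grip force is fixed at half the most. Time passes only in rows, so rows that repeat a pose let the fingers close. It gives the time, the measured TCP pose, the force and the opening at its end, in the units of the state.
- ctrl.get_obs(): the state, without advancing time (a new reading comes with each control period).
- optics.camera(name): name is "scene" or "top"; returns a dict with "image" (480x640x3 uint8, red, green, blue), "mtx" (3x3 intrinsics, pixels), "xyz" and "orientation" of the camera in the world. Camera axes: x right, y up, looking along -z (the intrinsics and any distortion apply to the point x, -y, -z); pixel columns grow to the right and rows downward; lengths in m; the calibration is good to about 2 mm. A picture is of the moment at which its call begins. There is no depth.
- ticket.hand_in(): hands the job in, once; it reports no verdict.
The state is a dict: "time_s": time; "q": joint angles; "dq": joint speeds; "joint_efforts": joint torques, N m; "eef_pos": TCP position; "eef_rot": TCP orientation; "wrist_force": force on the tool from outside, world axes, zero at the start; "torque": the same for the moment, N m; "opening": opening from 0.0 (shut) to 1.0 (fully open).
Only numpy, scipy, OpenCV 4.12 (cv2) and the standard library are available. Lean on these libraries where they do the work, as an engineer would, in place of code of your own. Each camera call takes 0.05 s, during which the arm holds its last target.

## Task

Two identical fitted cases stand open on the assembly bench: one holds a black roller with a white collar, the other a bright aluminium bracket. Gently lower the lid of the roller's case until it is fully shut over its base, without slamming it, with the roller still lying in its pocket. Leave the other case standing open.

Things in the scene. Friction and masses are not known exactly. Their poses are not given: they have to be found in the camera images.
- case_a: Case with the black roller: grey tray, light grey foam, 150 (x) by 160 (y) by 60 mm high, fixed on a plywood block that lifts it 10 to 60 mm off the bench. Origin: centre of its underside, z up. Lid hinge along its y axis at x = +75, z = 60 mm; front (steel latch plates) at x = -75 mm. The hinge side is nearer the robot (yaw within 0.5 rad of a half turn), so the lid closes away from it.
- lid_a (a joint): Roller case's navy lid, angle in rad: 0 shut on the rim, 1.57 upright, 1.9 leaning back; starts at 1.3 to 1.7. Slab 150 mm hinge to free edge, 160 wide, 14 thick; inner face passes the hinge line; shut, its top is 74 mm over the case's origin. Stiff hinge: stays where left; takes 2 to 4 N near the free edge, pushed on its outer face with closed fingers, then pressed down. No latch or handle.
- case_b: The other case, identical in size, look, axes and block, with its own lift of 10 to 60 mm and an aluminium angle bracket (38 x 100 x 30 mm) in its pocket. The two cases stand side by side, 260 to 570 mm apart; which is on the left varies.
- lid_b (a joint): Angle of the other case's lid, same lid and same meaning as lid_a; starts between 1.3 and 1.7 and is to stay open.
- roller: Black roller, 34 mm in diameter and 104 mm long with a white collar near one end and a short steel stub at the other, lying loose along the case's y axis in the foam pocket (44 by 124 mm, floor 20 mm above the case's underside) of case_a. Origin: the lowest point of its middle as it lies at the start. It lies below the rim, so the lid shuts over it.
Mind the look-alikes: they are no part of the job. What is meant by the roller is not blue or yellow, and is the larger of those in its own colour.

How it is judged:
By the outcome, as a careful person would: the job done as asked, in the order asked, and still so for the second after the job is handed in, with the robot touching nothing.
It also fails if it takes over 32 s, if anything falls off the work surface, if the arm or the gripper's body presses on something with over 40 N, if the wrist force passes 120 N, or if a joint passes its speed limit or range.

## Working session

There is one attempt and no reset: what is moved stays moved. The work goes in short steps, Python scripts to look and compute and a tool call to move; the robot and the scene stay as the last step left them, time stands still between calls to the robot, and variables do not carry over. Pictures are saved under pics/ and viewed, and the job is handed in when it is done.

Besides the shell and the picture viewer there is one more tool, called in YAML: its name, and indented under it one key for each argument. step_arm: Moves the arm, as the interface text tells. Its arguments: {"type":"object","properties":{"targets":{"type":"string"},"grip":{"type":"number"}},"required":["targets"]}

```bash
mkdir -p pics; ls; python3 - <<'E'
from bench import ctrl, optics
import cv2,pickle
d={}
for n in ("scene","top"):
    c=optics.camera(n); d[n]=c
    cv2.imwrite(f"pics/{n}0.png",c["image"][:,:,::-1]); print(n,c["mtx"],c["xyz"],c["orientation"],c.keys())
pickle.dump(d,open("cam0.pkl","wb"))
print(ctrl.get_obs())
E
```

```text
pics
scene [[564.3245505    0.         324.2853294 ]
 [  0.         564.3245505  238.83161863]
 [  0.           0.           1.        ]] [1.07561578 0.18155515 0.74622537] [0.5276081  0.21482742 0.31706812 0.75825238] dict_keys(['image', 'mtx', 'xyz', 'orientation'])
top [[474.92531617   0.         322.38460835]
 [  0.         474.92531617 244.63296578]
 [  0.           0.           1.        ]] [ 0.4003615  -0.06403473  0.92086172] [ 0.70842574  0.03948638 -0.01310263 -0.7045581 ] dict_keys(['image', 'mtx', 'xyz', 'orientation'])
{'time_s': 0.1, 'q': array([-1.53428244e+00,  1.81457060e-01,  1.60787694e+00, -1.31225743e-05,
        1.35379999e+00, -2.06271958e-01]), 'dq': array([ 0.00113976, -0.00265871, -0.0025267 , -0.00101288, -0.00106396,
        0.00019432]), 'joint_efforts': array([ 1.70659314e-04, -4.45874405e+01, -3.52237523e+01, -3.45690287e-04,
        4.17349322e-03, -2.60386955e-06]), 'eef_pos': array([ 0.13824509, -0.55763856,  0.2304947 ]), 'eef_rot': array([-7.68436087e-04,  9.92640456e-01,  1.21096368e-01,  5.89517299e-05]), 'wrist_force': array([ 0.25341152,  0.06031467, -0.31609774]), 'torque': array([ 0.00221686, -0.00790981, -0.04205366]), 'opening': 0.9984322634246595}
```

View pics/scene0.png

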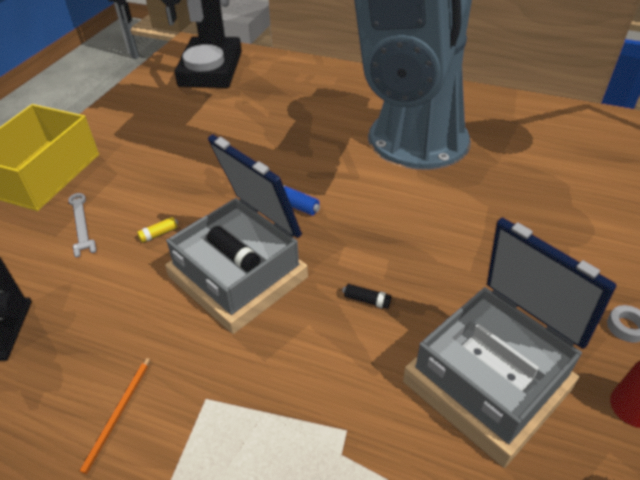

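View pics/top0.png

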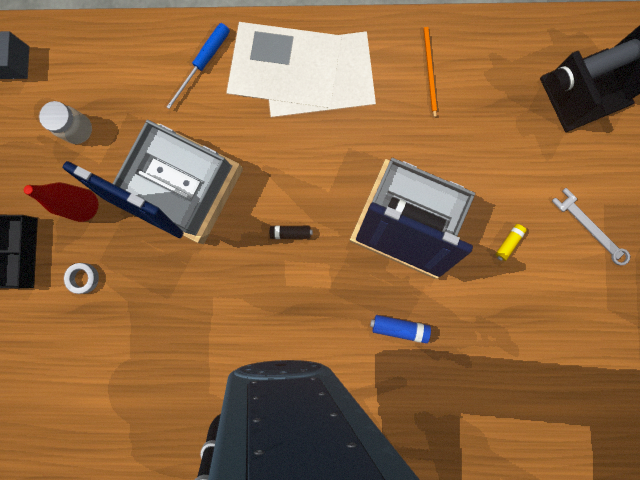

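The scene view shows the roller case at (235,255) and the bracket case at (500,360). In the top view they are at (415,215) and (180,185).
Candidates for the roller, in top-view pixels:
- black with collar, in the case, (415,210)
- small loose black one, (292,232)
- blue, (400,328)
- yellow, (512,242)

I choose the large black one in the case at (415,210). I'll check it in a crop.

```bash
python3 - <<'E'
import cv2
a=cv2.imread("pics/top0.png")[145:285,340:485]; b=cv2.imread("pics/scene0.png")[130:330,155:325]
cv2.imwrite("pics/top0c.png",cv2.resize(a,None,fx=4,fy=4,interpolation=cv2.INTER_CUBIC))
cv2.imwrite("pics/scene0c.png",cv2.resize(b,None,fx=3,fy=3,interpolation=cv2.INTER_CUBIC))
E
```

```text
(no output)
```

View pics/top0c.png

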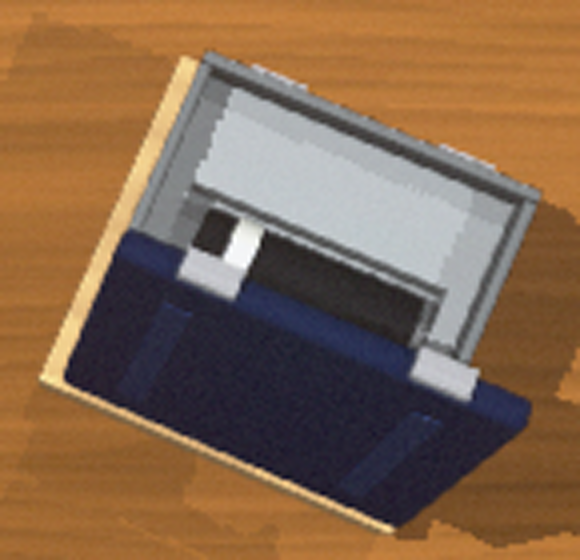

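View pics/scene0c.png

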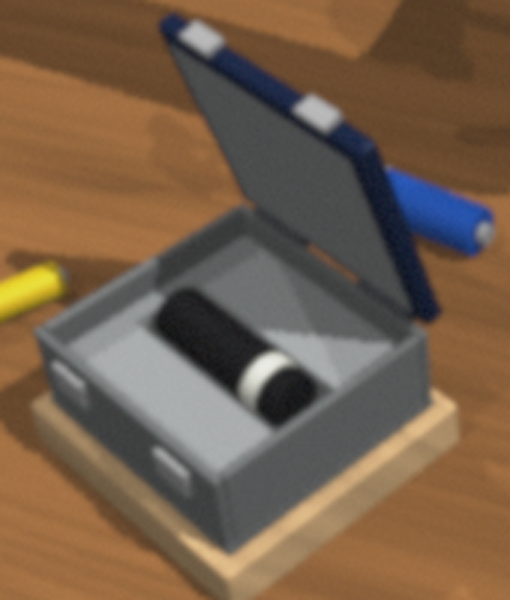

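The crops confirm it: a large black roller with a white collar lies in its pocket. Next I triangulate the front rim corners and the lid's free edge.

```bash
cat > h.py <<'E'
import numpy as np,pickle
from scipy.spatial.transform import Rotation as R
cams=pickle.load(open("cam0.pkl","rb"))
def ray(n,u,v):
    c=cams[n];p=np.linalg.inv(c["mtx"])@[u,v,1];q=c["orientation"]
    d=R.from_quat([q[1],q[2],q[3],q[0]]).apply([p[0],-p[1],-p[2]])
    return np.array(c["xyz"]),d/np.linalg.norm(d)
def tri(a,b):
    o1,d1=ray("top",*a);o2,d2=ray("scene",*b)
    s=np.linalg.lstsq(np.c_[d1,-d2],o2-o1,rcond=None)[0]
    p,q=o1+s[0]*d1,o2+s[1]*d2
    return (p+q)/2,np.linalg.norm(p-q)
def plane(n,u,v,z):
    o,d=ray(n,u,v);return o+d*(z-o[2])/d[2]
def proj(n,P):
    c=cams[n];q=c["orientation"];p=R.from_quat([q[1],q[2],q[3],q[0]]).inv().apply(np.array(P)-c["xyz"])
    u=c["mtx"]@[p[0]/-p[2],-p[1]/-p[2],1];return u[:2]
E
python3 - <<'E'
from h import *
np.set_printoptions(precision=4,suppress=True)
t=lambda x,y:(x/4+340,y/4+145); s=lambda x,y:(x/3+155,y/3+130)
for n,a,b in [("frontL",t(207,53),s(222,480)),("frontR",t(540,193),s(40,333)),("lidinL",t(130,230),s(375,148)),("lidinR",t(530,403),s(170,22)),("collar",t(243,240),s(263,380))]: print(n,*tri(a,b))
# case from front corners
fL=tri(t(207,53),s(222,480))[0];fR=tri(t(540,193),s(40,333))[0]
print(np.linalg.norm(fL-fR))
E
```

```text
frontL [ 0.6151 -0.1528  0.0907] 0.0036092816371778532
frontR [ 0.553  -0.2981  0.0871] 0.004162171209044912
lidinL [ 0.5111 -0.1066  0.2383] 0.008166378137320676
lidinR [ 0.4493 -0.2498  0.2363] 0.006589687509107964
collar [ 0.5343 -0.1708  0.0767] 0.0019264285117956037
0.1579735066580578
```

Measured from the corners: rim at z≈0.089, yaw≈π−0.40, lid at about 1.33 rad. I'll close the fingers and move behind the lid, with tool x turned along the closing direction.

step_arm:
  targets: "40 -34 0 0 0 0.08; 85 -73 0 0 0 0.16; 135 -115 0 0 0 0.25; 185 -158 0 0 0 0.33; 235 -200 0 0 0 0.42; 285 -243 0 0 0 0.50; 330 -282 4 0 0 0.58; 374 -319 8 0 0 0.647"
  grip: 0

```text
time_s: 1.1
eef_pos: [0.4226, -0.1606, 0.2236]
eef_rot: [0.0, 0.979, -0.202, 0.0]
wrist_force: [1.1, -1.1, -0.2]
opening: 0.002
```

```bash
python3 - <<'E'
from bench import ctrl, optics
import cv2
for n in ("scene","top"):
    cv2.imwrite(f"pics/{n}1.png",optics.camera(n)["image"][:,:,::-1])
o=ctrl.get_obs();print({k:o[k] for k in("time_s","eef_pos","eef_rot","wrist_force","opening")})
E
```

```text
{'time_s': 1.2, 'eef_pos': array([ 0.42371658, -0.15691014,  0.22291767]), 'eef_rot': array([-1.23781087e-03,  9.80254066e-01, -1.97738145e-01, -2.44645935e-04]), 'wrist_force': array([ 0.22279605, -0.65034021, -0.17732078]), 'opening': 0.004406907070218094}
```

View pics/scene1.png

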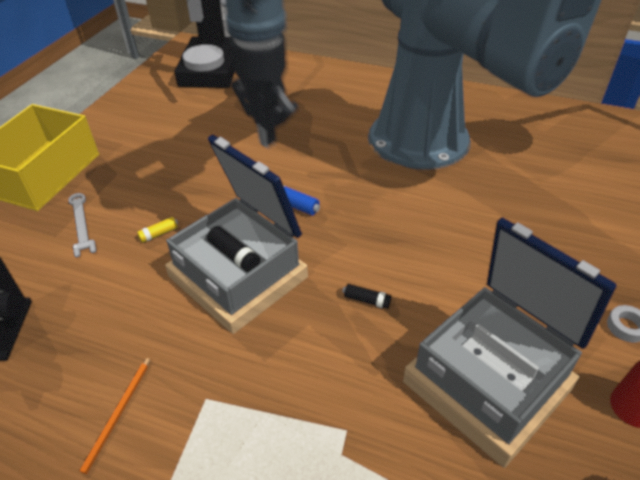

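View pics/top1.png

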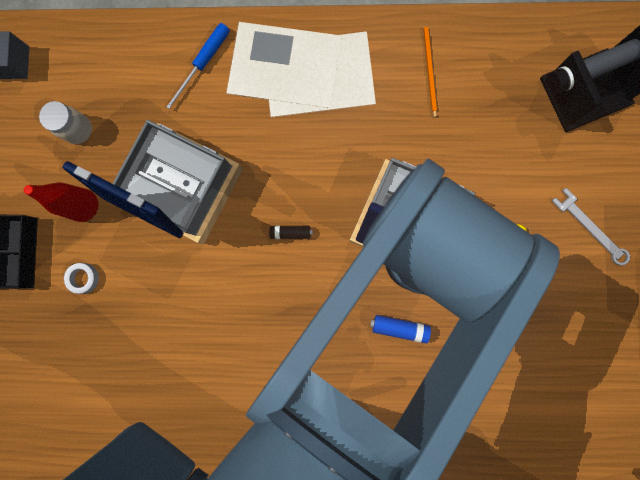

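The scene view shows the shut fingertip at (267,142), behind the lid's free edge (about (255,165)). The lid has not moved. I'll work out the arc in tool axes next.

```bash
python3 - <<'E'
from h import *
np.set_printoptions(precision=4,suppress=True)
print(proj("scene",[.4237,-.157,.223]))
u=np.array([.919,-.393]);H=np.array([.446,-.1665]);r=.135
P0=np.array([.4237,-.1569]); print("u,lat",(P0-H)@u,(P0-H)@[.393,.919])
for th in list(np.arange(1.35,0,-.1))+[0,-.02]:
    C=r*np.cos(th)-.014*np.sin(th)-.011; z=.089+r*np.sin(th)+.014*np.cos(th)
    print(round(th,2),"u,z mm",round(C*1e3),round(z*1e3), "dx dz", round(C*1e3+24),round(223.5-z*1e3))
E
```

```text
[271.0457 146.7577]
u,lat -0.02426649999999999 5.8500000000003394e-05
1.35 u,z mm 5 224 dx dz 29 0
1.25 u,z mm 18 222 dx dz 42 2
1.15 u,z mm 31 218 dx dz 55 6
1.05 u,z mm 44 213 dx dz 68 10
0.95 u,z mm 56 207 dx dz 80 17
0.85 u,z mm 68 200 dx dz 92 24
0.75 u,z mm 78 191 dx dz 102 32
0.65 u,z mm 88 182 dx dz 112 42
0.55 u,z mm 97 171 dx dz 121 52
0.45 u,z mm 104 160 dx dz 128 63
0.35 u,z mm 111 148 dx dz 135 75
0.25 u,z mm 116 136 dx dz 140 88
0.15 u,z mm 120 123 dx dz 144 100
0.05 u,z mm 123 110 dx dz 147 114
0 u,z mm 124 103 dx dz 148 120
-0.02 u,z mm 124 100 dx dz 148 123
```

step_arm:
  targets: "8 0 0 0 0 0; 15 0 0 0 0 0; 21 0 0 0 0 0; 27 0 0 0 0 0; 33 0 1 0 0 0; 39 0 2 0 0 0; 46 0 4 0 0 0; 52 0 5 0 0 0"

```text
time_s: 2.2
eef_pos: [0.4697, -0.1831, 0.2184]
eef_rot: [0.0, 0.98, -0.201, -0.0]
wrist_force: [-2.5, -0.1, -0.2]
opening: -0.002
```

```bash
python3 - <<'E'
from bench import ctrl, optics
import cv2
cv2.imwrite("pics/scene2.png",optics.camera("scene")["image"][:,:,::-1])
o=ctrl.get_obs();print({k:o[k] for k in("time_s","eef_pos","wrist_force")})
E
```

```text
{'time_s': 2.25, 'eef_pos': array([ 0.47015842, -0.18323772,  0.21820793]), 'wrist_force': array([-1.7834696 , -0.34552331,  0.2990838 ])}
```

View pics/scene2.png

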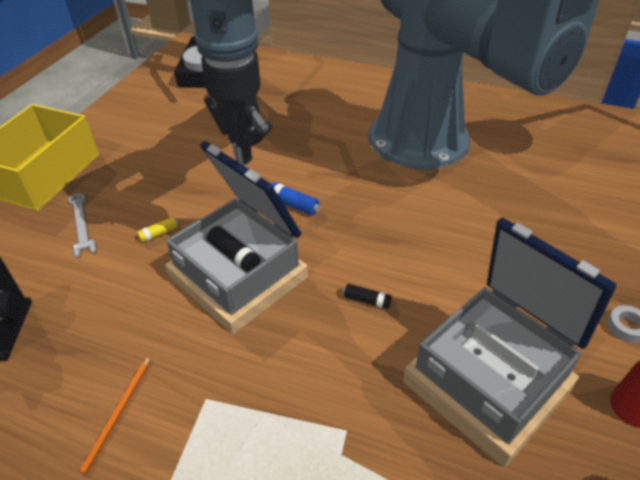

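The lid is following at 2–2.5 N: its corner went from (213,138) to (203,147) and the roller is undisturbed. I'll continue along the arc.

step_arm:
  targets: "6 0 2 0 0 0; 11 0 4 0 0 0; 17 0 6 0 0 0; 22 0 9 0 0 0; 28 0 12 0 0 0; 34 0 16 0 0 0; 40 0 19 0 0 0; 45 0 23 0 0 0"

```text
time_s: 3.25
eef_pos: [0.5114, -0.2008, 0.1953]
eef_rot: [-0.0, 0.98, -0.201, 0.0]
wrist_force: [-1.0, 0.1, 2.5]
opening: 0.001
```

step_arm:
  targets: "5 0 4 0 0 0; 10 0 9 0 0 0; 15 0 14 0 0 0; 19 0 19 0 0 0; 23 0 24 0 0 0; 27 0 29 0 0 0; 31 0 35 0 0 0; 34 0 41 0 0 0"

```text
time_s: 4.25
eef_pos: [0.5426, -0.2141, 0.1542]
eef_rot: [0.0, 0.98, -0.201, 0.0]
wrist_force: [0.3, -0.7, 1.8]
opening: 0.002
```

```bash
python3 - <<'E'
from bench import ctrl, optics
import cv2
cv2.imwrite("pics/scene3.png",optics.camera("scene")["image"][:,:,::-1])
o=ctrl.get_obs();print({k:o[k] for k in("time_s","eef_pos","wrist_force")})
E
```

```text
{'time_s': 4.3, 'eef_pos': array([ 0.54230896, -0.2139338 ,  0.15333299]), 'wrist_force': array([-1.22536122, -0.07028056,  0.49258172])}
```

View pics/scene3.png

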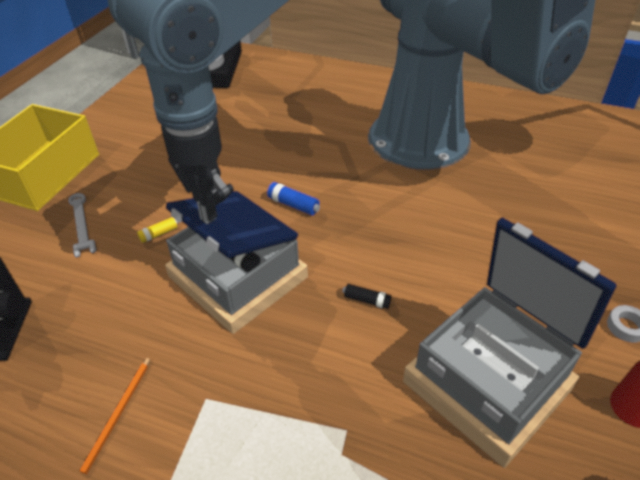

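The lid is about 0.4 rad open, the fingertip is on its outer face and the roller is in place. I'll close the rest more slowly.

step_arm:
  targets: "2 0 5 0 0 0; 4 0 10 0 0 0; 6 0 15 0 0 0; 8 0 20 0 0 0; 10 0 25 0 0 0; 12 0 29 0 0 0; 13 0 33 0 0 0; 14 0 37 0 0 0"

```text
time_s: 5.3
eef_pos: [0.5549, -0.2193, 0.1171]
eef_rot: [-0.0, 0.98, -0.201, -0.0]
wrist_force: [-0.2, 1.0, 0.8]
opening: -0.004
```

step_arm:
  targets: "1 0 3 0 0 0; 1 0 5 0 0 0; 1 0 7 0 0 0; 2 0 9 0 0 0; 2 0 10 0 0 0; 2 0 11 0 0 0; 2 0 12 0 0 0; 2 0 12 0 0 0"

```text
time_s: 6.3
eef_pos: [0.557, -0.2203, 0.1057]
eef_rot: [0.0, 0.98, -0.201, 0.0]
wrist_force: [0.1, -0.1, 1.1]
opening: 0.0
```

```bash
python3 - <<'E'
from bench import ctrl, optics
import cv2
i=optics.camera("scene")["image"][:,:,::-1]
cv2.imwrite("pics/scene4.png",cv2.resize(i[130:330,140:340],None,fx=3,fy=3,interpolation=cv2.INTER_CUBIC))
o=ctrl.get_obs();print({k:o[k] for k in("time_s","eef_pos","wrist_force")})
E
```

```text
{'time_s': 6.35, 'eef_pos': array([ 0.55698811, -0.22034239,  0.10563778]), 'wrist_force': array([1.08001831, 0.12974743, 0.37020171])}
```

View pics/scene4.png

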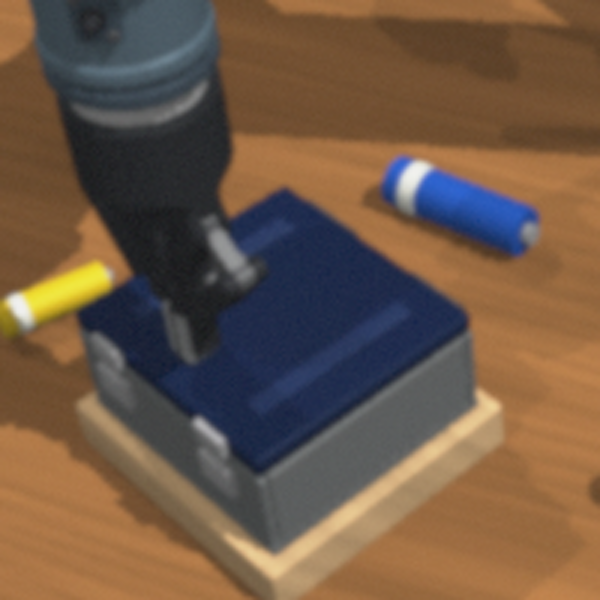

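The lid is nearly or fully down, but the force shows no rim contact yet. I'll press on at 1 mm per step.

step_arm:
  targets: "0 0 1 0 0 0; 0 0 1 0 0 0; 0 0 2 0 0 0; 0 0 2 0 0 0"

```text
time_s: 6.85
eef_pos: [0.5571, -0.2204, 0.1047]
eef_rot: [0.0, 0.98, -0.201, 0.0]
wrist_force: [-3.0, 1.2, 8.1]
opening: 0.003
```

step_arm:
  targets: "0 0 1 0 0 0; 0 0 1 0 0 0; 0 0 1 0 0 0"

```text
time_s: 7.22
eef_pos: [0.5572, -0.2204, 0.1046]
eef_rot: [0.0, 0.98, -0.201, 0.0]
wrist_force: [-4.3, 3.2, 14.6]
opening: -0.001
```

Firm contact at z=0.1046: the force rises to 15 N with no further travel, which agrees with the measured rim plus the 14 mm lid. I'll lift off straight up, clear of the view.

step_arm:
  targets: "0 0 -2 0 0 0; 0 0 -6 0 0 0; 0 0 -20 0 0 0; 0 0 -50 0 0 0; 0 0 -90 0 0 0; -40 0 -120 0 0 0; -90 0 -140 0 0 0; -140 0 -150 0 0 0"

```text
time_s: 8.22
eef_pos: [0.4275, -0.165, 0.2546]
eef_rot: [0.001, 0.98, -0.201, 0.001]
wrist_force: [-0.3, 0.1, 0.8]
opening: 0.0
```

step_arm:
  targets: "-40 30 0 0 0 0; -80 60 0 0 0 0; -100 100 0 0 0 0; -100 150 0 0 0 0; -100 200 0 0 0 0; -100 240 0 0 0 0; -100 240 0 0 0 0"

```text
time_s: 9.1
eef_pos: [0.2407, -0.3485, 0.2533]
eef_rot: [0.0, 0.979, -0.203, 0.0]
wrist_force: [-0.2, 0.4, 0.3]
opening: 0.001
```

```bash
python3 - <<'E'
from bench import ctrl, optics
import cv2,pickle
d={}
for n in ("scene","top"):
    d[n]=optics.camera(n)
    cv2.imwrite(f"pics/{n}5.png",d[n]["image"][:,:,::-1])
pickle.dump(d,open("cam5.pkl","wb"))
i=d["scene"]["image"][:,:,::-1]
cv2.imwrite("pics/scene5c.png",cv2.resize(i[170:330,150:320],None,fx=3.5,fy=3.5,interpolation=cv2.INTER_CUBIC))
o=ctrl.get_obs();print({k:o[k] for k in("time_s","eef_pos","wrist_force")})
E
```

```text
{'time_s': 9.2, 'eef_pos': array([ 0.2418249 , -0.3462292 ,  0.25283201]), 'wrist_force': array([ 0.49072183, -0.49107384, -0.22945059])}
```

View pics/scene5c.png

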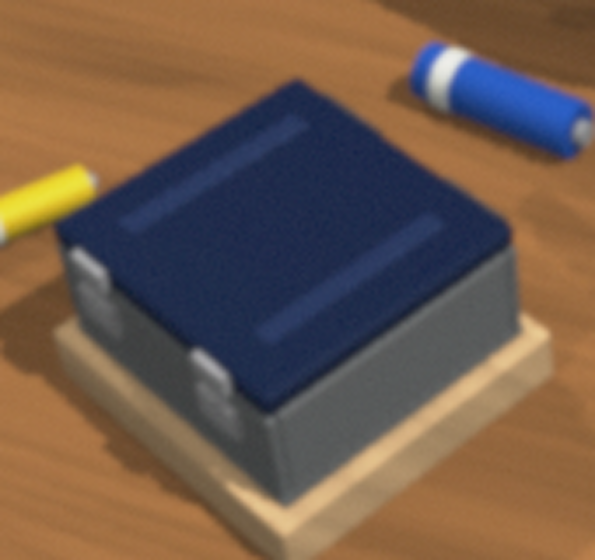

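View pics/top5.png

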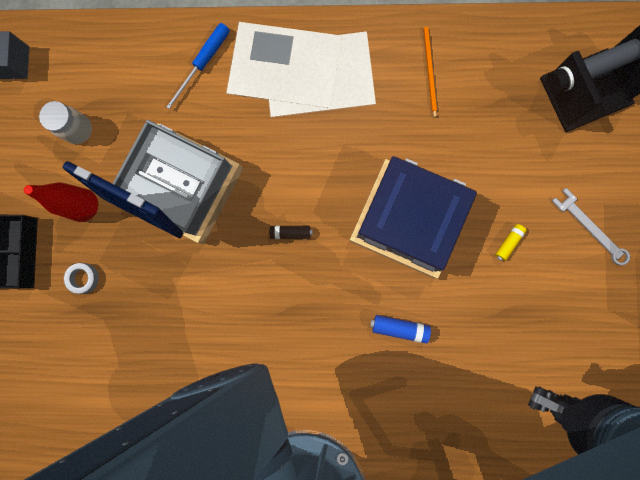

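View pics/scene5.png

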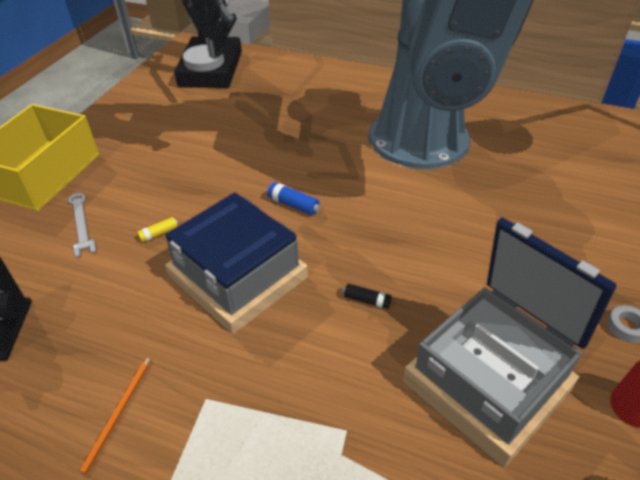

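The roller case is shut at top (415,215), with no gap between lid and rim. The other case still stands open at (180,185), and the arm is clear.

```bash
python3 - <<'E'
from bench import ticket
print(ticket.hand_in())
E
```

```text
the job is handed in; nothing more can be done
None
```

I shut the roller's case by pushing its lid along its arc with the closed fingertips at up to about 0.4 rad/s, slowing near the rim. I then pressed it down to about 15 N. The fingertips stopped at z = 0.1046 m, which fits the measured rim height plus the 14 mm lid. The job took about 9 s of the 32 s allowed.

**Last checks:** Both cameras show the lid flush with no visible gap, the bracket's case still open and untouched, nothing else moved, and the arm clear of everything. The roller was in its pocket in every picture until the lid hid it, so its final position is inferred, not seen. No checks failed. The two views disagreed by up to 4 mm on the rim corners and 8 mm on the lid edge, and pressing on the lid settled its height.

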